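# Stop the welding positioner and hold the hardness pen on the marked spot

## Robot

A 7-joint arm with a two-finger parallel gripper is mounted at the origin on the work surface. World frame = base frame: x ahead of the robot, y to its left, z up, the work surface at z = 0. Lengths are in mm, angles in rad, forces in N, time in s.
With the tool pointing down it reaches from about 400 to 900 mm from the base axis. Payload 5.5 kg.
Tool frame: the origin (TCP) lies at the centre of the arm's flange, where the gripper is bolted on; the fingertips stand 178 mm ahead of it and the grasp point (between the pads) lies 159 mm ahead of it; z points along the fingers, y is the line along which they close (so a half turn about z gives the same grasp; the last joint's range is limited). The gripper opens to 92 mm and grips with 3 to 60 N. Pads are 19 mm wide; open, the fingers measure 130 mm over their backs; the gripper's body (75 mm by 190 mm) begins 47 mm behind the grasp point.
Start: joints at [-1.02, 0.501, -0.427, 1.55, 0.221, 1.138, -0.21], TCP at [184.465, 623.273, 404.729] pointing down, gripper open.
Joint ranges: [-2.88, 2.88], [-0.31, 2.03], [-1.54, 1.56], [0.2, 2.42], [-1.41, 4.55], [0.19, 2.02], [-2.57, 2.57]. Speed limits (rad/s): [2.57, 2.57, 3.14, 3.14, 3.14, 3.14, 3.14].

## Interface

Orientations are given as a rotation vector (axis times angle).
In Python, from rig import * gives the robot as it stands.
- The arm moves only by the tool arm_command, never from a script. Its argument "rows" is a list of rows, each a list of 2 entries, a list of its own where there are three numbers: the shift along the tool's x, y, z as a fraction of full scale, then the turn about the tool's z as a fraction of full scale. In form: [[[x, y, z], twist], ...]. A call has 1 to 12 rows; each row shifts and turns the commanded pose from where the row before left it, along the tool's axes as they then stand; what a row does not reach is not made up. Full scale, the value 1, is 100 cm for a shift and 45 degrees for a turn. A row lasts 1/8 s, in which the tool goes at most 62.5 mm and 10.7 degrees, less where a joint would pass 70% of its speed; a pose out of reach is approached as far as the arm can. A call with a number of a shift or a turn outside -1 to 1 is refused whole. A call with a gripper value outside its range is refused whole. "gripper" is the opening, from -1 (shut) to 1 (fully open), set as the call begins (left out, the last holds). The fingers move at their own pace and stop on an object; "newtons" is the grip in N (left out, the last holds). Time passes only in rows, so rows that do not move let the fingers close. It gives the time, the measured TCP pose, the force, the opening and the grip force at its end, in the units of the state.
- get_obs(): the state, without advancing time (a new reading comes with each control period).
- snapshot(name): name is "side" or "top" or "wrist"; returns the picture (420x560x3 uint8, red, green, blue); there is no depth.
- camera_info(name): a dict with "fx", "fy", "cx", "cy" (pixels), "R" (3x3) and "t" (3): a world point X has camera coordinates R X + t; the wrist camera has in their place "hand_eye" (4x4, takes a point from camera to tool coordinates, whose origin is the TCP and whose axes are the flange's). Camera axes: x right, y down, z forward; pixel columns grow to the right and rows downward; lengths in mm; the calibration is good to about 2 mm. The wrist camera is an equidistant fisheye: a pixel r from the principal point sees the ray r / f radians off the axis. A picture is of the moment at which its call begins: read the wrist's pose just before it. camera_info takes no time and is no camera call.
- sign_off(): hands the job in; it is judged then, once.
The state is a dict: "time_s": time; "joints": joint angles; "joint_vel": joint speeds; "joint_torque": joint torques, N m; "eef_pos": TCP position; "ee_rot": TCP orientation; "wrist_force": force on the tool from outside, world axes, zero at the start; "ft_torque": the same for the moment, N m; "width": finger opening in mm; "grasp_force": force on a finger pad.
Only numpy, scipy, OpenCV 4.12 (cv2) and the standard library are available. Lean on these libraries where they do the work, as an engineer would, in place of code of your own. Each camera call takes 0.05 s, during which the arm holds its last target. There are 200 camera calls.

## Task

First make the bench welding positioner safe by pushing its red mushroom stop button fully down; then draw the orange hardness pen out of its stand and set its sprung brass nose inside the yellow-ringed bright spot on the tilted flange, square to the flange face, pressing lightly so that the nose is about half sunk, and touching the flange with nothing else and nowhere else. Finish still gripping the pen in that position as for taking a reading: do not let go or put it down, and leave the other things on the bench alone.

Things in the scene. Friction and masses are not known exactly. Their poses are not given: they have to be found in the camera images.
- stop (a joint): Red mushroom stop button, 40 mm diameter, on the yellow collar of the positioner's low control deck (the left, +y, end of the blue housing). Value = how far it is pushed straight down, 0 (up) to 0.007 m (fully down). Moves against about 7 N and latches: it stays as far down as it was pushed.
- stop_top (a point): Centre of the top face of the red stop button, 114 mm above the bench while it is up; moves down with it.
- positioner: Blue bench welding positioner, bolted down. Origin: on the bench under its faceplate's tilt axis; z up. Housing 200 mm (x) by 430 mm (y, -130 to +300), top 75 mm up; steel faceplate, 200 mm diameter, above the origin, its middle about 160 mm up. Stop button at (0, 225) mm; nothing on the deck is higher than the button.
- flange: Dark steel round flange, 165 mm diameter, on the positioner's faceplate (geared, holds still under light forces). Origin: centre of its top face, about 180 mm up; z = outward normal, leaning 8 to 28 degrees towards the robot side; turned to any angle about z. Pipe stub, 60 mm diameter, 34 mm high, at its centre; two clamps 22 mm high on its rim at local +y and -y.
- spot (a point): Centre of the marked spot on the flange's top face: bright ground disc, 25 mm diameter, in a yellow painted ring, 36 mm outside, 60 mm from the flange centre along its local x. z = outward normal of the face. (The plain green dot across the pipe from it was measured earlier: not this one.)
- stand: Grey block 56 mm square on a dark steel foot 100 by 90 by 10 mm, fixed. Origin: underside centre; its top is 60 mm above the bench, with a 27 mm hole, 50 mm deep, in which the pen stands.
- pen: Hardness pen, 0.16 kg, upright in the stand. Origin: on its axis at the underside of the black finger guard (38 mm diameter, 5 mm thick) resting on the stand's top; z up the axis, away from the nose. Orange grip 30 mm square (sides along x and y), 5 to 77 mm above the origin. Below: barrel, 22 mm diameter, to -30 mm, then brass nose, 10 mm diameter, its end at -44 mm when not sunk.
- nose (a joint): How far the pen's sprung nose is sunk into the barrel along the axis: 0 (out, free) to 0.010 m (home). Spring: about 1 N to start it, 3 N at half (5 mm), 5 N at home.
- nose_tip (a point): Centre of the flat end of the pen's nose.
- ref_block: Steel hardness reference disc, 64 mm diameter, 16 mm high, lying on the bench; a bystander. Origin: underside centre.
- chipping_hammer: Chipping hammer with black handle, about 270 mm long, lying on the bench to the left of the positioner; a bystander. Origin: on the bench under its shaft, head to local +x.
- wire_brush: Wire brush with wooden back, 260 by 30 mm, 36 mm high, lying bristles down; a bystander. Origin: underside centre, long side along x.
Not all that is in view belongs to the job. There is more than one size of the pen; the one meant has the size given above.

How it is judged:
By the outcome, as a careful person would: the job done as asked, in the order asked, and still so for the second after the job is handed in, while the arm keeps its last pose, push and grip.
It also fails if it takes over 61 s, if anything falls off the work surface, if the arm or the gripper's body presses on something with over 40 N, if the wrist force passes 120 N, or if a joint passes its speed limit or range.

## Working session

There is one attempt and no reset: what is moved stays moved. The work goes in short steps, Python scripts to look and compute and a tool call to move; the robot and the scene stay as the last step left them, time stands still between calls to the robot, and variables do not carry over. Pictures are saved under pics/ and viewed, at most 12 in all, crops included, and the job is handed in when it is done.

Besides the shell and the picture viewer there is one more tool, called by a JSON object that holds its "api" and its "payload". arm_command: Moves the arm, as the interface text tells. Its arguments: {"type":"object","properties":{"rows":{"type":"array","items":{"type":"array"}},"gripper":{"type":"number"},"newtons":{"type":"number"}},"required":["rows"]}

```bash
mkdir -p pics; ls
python3 - <<'E'
from rig import *
import cv2,numpy as np
o=get_obs();print({k:np.round(v,3).tolist() for k,v in o.items()})
for n in ["side","top","wrist"]:
    c=camera_info(n);print(n,{k:np.round(v,4).tolist() for k,v in c.items()})
    im=snapshot(n);cv2.imwrite(f"pics/{n}0.png",im[:,:,::-1])
E
```

```text
pics
{'time_s': 0.0, 'joints': [-1.02, 0.502, -0.427, 1.551, 0.221, 1.138, -0.21], 'joint_vel': [-0.001, -0.001, -0.0, 0.0, -0.001, 0.001, -0.001], 'joint_torque': [0.0, -56.658, -5.816, -27.911, -0.069, 0.031, 0.0], 'eef_pos': [184.479, 622.916, 403.704], 'ee_rot': [-0.45, -3.109, 0.003], 'wrist_force': [0.205, 0.387, -0.129], 'ft_torque': [0.005, -0.034, -0.005], 'grasp_force': 0.0, 'width': 91.731}
side {'fx': 532.6577, 'fy': 532.6577, 'cx': 275.8853, 'cy': 208.2978, 'R': [[0.9758, -0.2183, -0.009], [-0.1233, -0.5162, -0.8476], [0.1804, 0.8282, -0.5306]], 't': [-504.6732, 198.687, 1596.9525]}
top {'fx': 504.2345, 'fy': 504.2345, 'cx': 278.17, 'cy': 209.8318, 'R': [[-0.0272, -0.9996, 0.0057], [-0.9958, 0.0266, -0.0873], [0.0871, -0.0081, -0.9962]], 't': [74.1754, 514.9125, 1606.8494]}
wrist {'fx': 325.1923, 'fy': 325.1923, 'cx': 278.9728, 'cy': 205.7624, 'hand_eye': [[0.0005, -0.9682, -0.25, 67.5703], [1.0, 0.0004, 0.0005, 1.1415], [-0.0004, -0.25, 0.9682, 19.9493], [0.0, 0.0, 0.0, 1.0]]}
```

View pics/top0.png

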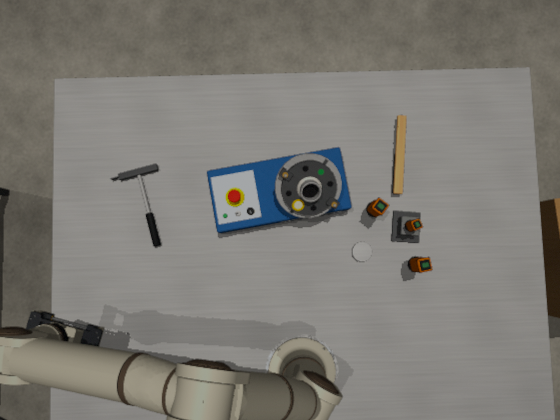

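View pics/side0.png

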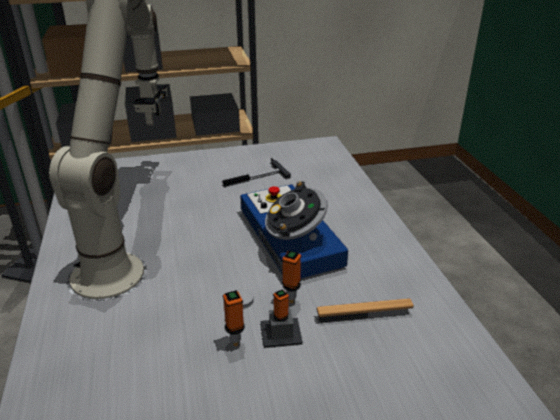

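The top view shows the red stop at (234,197), the yellow ring at (298,205), the green dot at (320,172) and three orange pens at (377,208), (414,226) and (420,265). Only the one at (414,226) stands in the grey block on the dark foot, so it is the likely one. I'll enlarge that area and measure.

```bash
cat > h.py <<'E'
from rig import *
import cv2,numpy as np
from scipy.spatial.transform import Rotation as Ro
def ray(n,px,pose=None):
    c=camera_info(n);u=(px[0]-c['cx'])/c['fx'];v=(px[1]-c['cy'])/c['fy']
    if n!='wrist':
        R=np.array(c['R']);t=np.array(c['t']);d=R.T@np.array([u,v,1]);return -R.T@t,d/np.linalg.norm(d)
    r=np.hypot(u,v)+1e-12;d=np.array([u/r*np.sin(r),v/r*np.sin(r),np.cos(r)])
    H=np.array(c['hand_eye']);p,rv=pose;R=Ro.from_rotvec(rv).as_matrix()
    return np.array(p)+R@H[:3,3],R@H[:3,:3]@d
def onz(n,px,z,pose=None):
    o,d=ray(n,px,pose);return o+d*(z-o[2])/d[2]
def tri(rays):
    A=0;b=0
    for o,d in rays:
        P=np.eye(3)-np.outer(d,d);A=A+P;b=b+P@o
    x=np.linalg.solve(A,b);return x,[float(np.linalg.norm((np.eye(3)-np.outer(d,d))@(x-o))) for o,d in rays]
def blobs(im,lo,hi,amin=8):
    m=cv2.inRange(cv2.cvtColor(im,cv2.COLOR_RGB2HSV),lo,hi)
    n,l,s,c=cv2.connectedComponentsWithStats(m)
    return [(np.round(c[i],1).tolist(),s[i].tolist()) for i in range(1,n) if s[i,4]>=amin]
E
python3 - <<'E'
from h import *
for n in['top','side']:
    im=cv2.imread(f'pics/{n}0.png')[:,:,::-1].copy()
    for nm,lo,hi in [('red',(0,200,120),(4,255,255)),('orange',(5,180,100),(16,255,255)),('yel',(20,120,120),(35,255,255)),('green',(50,120,50),(80,255,255)),('blue',(100,150,40),(120,255,255))]:
        b=[x for x in blobs(im,lo,hi)]
        print(n,nm,[x for x in b if x[0][1]<350][:8])
    if n=='top':
        m=cv2.inRange(cv2.cvtColor(im,cv2.COLOR_RGB2HSV),(100,150,40),(120,255,255))
        print(cv2.minAreaRect(cv2.findNonZero(m)))
a=cv2.resize(cv2.imread('pics/side0.png')[240:360,200:340],None,fx=4,fy=4,interpolation=2)
b=cv2.resize(cv2.imread('pics/top0.png')[180:285,350:440],None,fx=2.66,fy=2.66)
o=np.zeros((480,800,3),np.uint8);o[:,:560]=a;o[:b.shape[0],560:560+b.shape[1]]=b[:,:240]
cv2.imwrite('pics/crop1.png',o)
E
```

```text
top red [([233.7, 195.8], [228, 191, 12, 11, 99])]
top orange [([378.0, 206.3], [372, 198, 16, 17, 61]), ([414.7, 224.0], [411, 219, 11, 11, 34]), ([421.9, 263.4], [417, 258, 15, 14, 62])]
top yel [([398.6, 125.4], [398, 119, 2, 13, 19]), ([397.8, 139.8], [397, 137, 2, 7, 8]), ([397.5, 171.7], [395, 153, 8, 39, 133]), ([235.1, 197.3], [226, 188, 18, 19, 128]), ([296.6, 205.5], [292, 199, 12, 12, 48]), ([333.1, 203.1], [332, 202, 4, 4, 8])]
top green [([320.6, 171.5], [318, 169, 6, 6, 31]), ([380.5, 205.7], [378, 203, 6, 6, 26]), ([224.6, 215.5], [223, 214, 4, 4, 11]), ([417.1, 223.8], [416, 222, 4, 5, 14]), ([425.0, 264.4], [422, 262, 7, 6, 33])]
top blue [([338.1, 177.5], [313, 148, 38, 65, 597]), ([257.5, 193.9], [207, 156, 90, 77, 2145])]
((278.5360107421875, 189.94801330566406), (62.6993522644043, 135.59518432617188), 79.69515228271484)
side red [([273.7, 189.2], [269, 187, 10, 5, 40])]
side orange [([292.2, 258.8], [283, 254, 18, 9, 60]), ([231.9, 300.3], [224, 295, 18, 10, 72]), ([281.0, 296.6], [274, 294, 14, 6, 41])]
side yel [([13.3, 92.0], [8, 89, 11, 7, 18]), ([2.3, 97.7], [0, 96, 7, 4, 10]), ([269.2, 198.7], [266, 194, 9, 8, 24]), ([278.5, 195.0], [277, 194, 4, 3, 8]), ([276.9, 205.6], [272, 204, 9, 5, 14]), ([272.5, 210.8], [270, 208, 8, 5, 15])]
side green [([310.5, 205.2], [308, 203, 6, 5, 23]), ([291.3, 254.1], [288, 252, 7, 5, 22]), ([280.5, 292.5], [278, 291, 6, 4, 14]), ([232.0, 294.8], [229, 293, 7, 5, 27])]
side blue [([291.2, 186.8], [289, 185, 6, 5, 16]), ([254.5, 212.0], [241, 194, 26, 39, 301]), ([322.1, 251.8], [298, 221, 49, 56, 1616]), ([281.4, 253.3], [279, 249, 7, 9, 29])]
```

View pics/crop1.png

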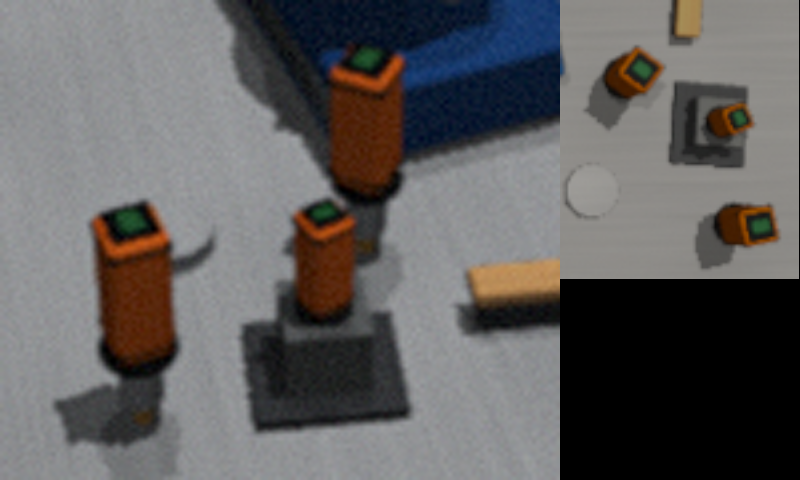

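The crop shows three candidates. The pens at side (292,259) and (232,300) are larger and stand free on the bench. The smaller one at side (281,297), top (415,224), is in the grey block, so it fits the description and is the one meant.

Run:
```python
from h import *
def T(a,b): x,e=tri([ray('top',a),ray('side',b)]);return x.round(1),np.round(e,1)
print('btn z114',onz('top',(233.7,196),114).round(1),T((233.7,196),(274,189)))
print('pen top green',T((417.1,223.8),(280.5,292.5)), onz('top',(417.1,223.8),137).round(1),onz('side',(280.5,292.5),137).round(1))
print('green dot',T((320.6,171.5),(310.5,205.2)))
for z in(150,160,170,180):print('spot top',z,onz('top',(297.8,205),z).round(1))
for p in((296.6,205.5),(298,205)):print(p,T(p,(275,208)))
print('rect', [onz('top',p,75).round(0).tolist() for p in cv2.boxPoints(((278.5,189.9),(62.7,135.6),79.7))])
print('R0',Ro.from_rotvec(get_obs()['ee_rot']).as_matrix().round(3))
```

```text
btn z114 [554.7 195.7 114. ] (array([555.3, 195.8, 111.3]), array([0.2, 0.2]))
pen top green (array([ 452.2, -353.4,  139.4]), array([1.2, 1.2])) [ 453.5 -354.3  137. ] [ 451.7 -350.7  137. ]
green dot (array([608.9, -64.4, 195.9]), array([1.1, 1.1]))
spot top 150 [518.4   2.5 150. ]
spot top 160 [517.5   2.9 160. ]
spot top 170 [516.5   3.4 170. ]
spot top 180 [515.6   3.9 180. ]
(296.6, 205.5) (array([516.8,   6.3, 156.4]), array([0.4, 0.4]))
(298, 205) (array([517. ,   2.4, 158.9]), array([0.6, 0.6]))
rect [[640.0, 284.0, 75.0], [707.0, -139.0, 75.0], [510.0, -167.0, 75.0], [445.0, 252.0, 75.0]]
R0 [[-0.959  0.284 -0.   ]
 [ 0.284  0.959 -0.001]
 [ 0.    -0.002 -1.   ]]
```

Button, pen, spot and flange agree with the given sizes: the spot to green dot distance is 120 mm, the pen top is about 138 mm up and the button about 114 mm. First I move above the button with the fingers shut.

{"api": "arm_command", "payload": {"rows": [[[-0.04, -0.025, 0.004], 0], [[-0.04, -0.025, 0.004], 0], [[-0.04, -0.025, 0.004], 0], [[-0.04, -0.025, 0.004], 0], [[-0.04, -0.025, 0.004], 0], [[-0.04, -0.025, 0.004], 0], [[-0.04, -0.025, 0.004], 0], [[-0.04, -0.025, 0.004], 0], [[-0.04, -0.025, 0.004], 0], [[-0.04, -0.025, 0.004], 0], [[-0.04, -0.025, 0.004], 0], [[-0.04, -0.025, 0.004], 0]], "gripper": -1, "newtons": 20}}

```text
time_s: 1.65
eef_pos: [560.4, 198.1, 356.4]
ee_rot: [-0.45, -3.109, 0.0]
wrist_force: [0.2, -0.1, 0.4]
width: 0.5
grasp_force: 0.0
```

{"api": "arm_command", "payload": {"rows": [[[0, 0, 0], 0.23], [[0, 0, 0], 0.23], [[0, 0, 0], 0.23], [[0, 0, 0], 0.23], [[0, 0, 0], 0.23], [[0, 0, 0], 0.23], [[0, 0, 0], 0.23], [[0, 0, 0], 0.23]]}}

```text
time_s: 2.65
eef_pos: [559.4, 199.4, 356.4]
ee_rot: [-2.4, -2.027, 0.001]
wrist_force: [-0.6, -0.5, -0.8]
width: 0.6
grasp_force: 0.0
```

Run:
```python
from h import *
o=get_obs();print({k:np.round(v,3).tolist() for k,v in o.items()})
R=Ro.from_rotvec(o['ee_rot']).as_matrix();print(R.round(3))
im=snapshot('wrist');cv2.imwrite('pics/w1.png',im[:,:,::-1])
p=(o['eef_pos'],o['ee_rot'])
for x in blobs(im,(0,200,100),(4,255,255),60):print('red',x,onz('wrist',x[0],114,p).round(1))
print('shift to btn (tool)',(R.T@(np.array([555,196,330])-o['eef_pos'])).round(1))
```

```text
{'time_s': 2.65, 'joints': [-0.424, 0.418, 0.047, 1.756, -0.023, 0.969, -0.536], 'joint_vel': [-0.228, 0.002, 0.294, 0.007, -0.143, -0.004, -1.313], 'joint_torque': [1.198, -52.062, 0.258, -26.083, 0.132, -0.001, 1.755], 'eef_pos': [559.387, 199.409, 356.357], 'ee_rot': [-2.4, -2.027, 0.001], 'wrist_force': [-0.591, -0.513, -0.813], 'ft_torque': [-0.054, 0.025, 0.057], 'grasp_force': 0.0, 'width': 0.577}
[[ 0.167  0.986 -0.001]
 [ 0.986 -0.167 -0.   ]
 [-0.    -0.001 -1.   ]]
red ([274.7, 216.8], [249, 196, 52, 41, 1628]) [556.2 202.6 114. ]
shift to btn (tool) [-4.1 -3.7 26.4]
```

View pics/w1.png

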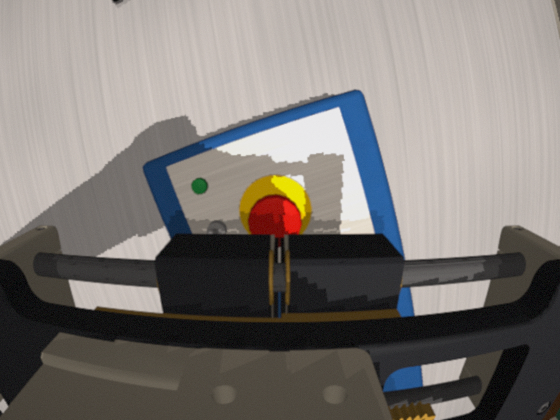

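The wrist view shows the button at about (275,220), partly hidden behind the shut fingers. It lies about 3 mm from the tool axis, so I press.

{"api": "arm_command", "payload": {"rows": [[[-0.004, -0.004, 0.03], 0], [[0, 0, 0.025], 0], [[0, 0, 0.008], 0], [[0, 0, 0.003], 0], [[0, 0, 0.003], 0], [[0, 0, 0.002], 0]]}}

```text
time_s: 3.45
eef_pos: [554.6, 196.0, 286.9]
ee_rot: [-2.392, -2.035, 0.002]
wrist_force: [-5.1, -2.2, 7.6]
width: 0.4
grasp_force: 3.4
```

{"api": "arm_command", "payload": {"rows": [[[0, 0, 0.001], 0], [[0, 0, 0.001], 0], [[0, 0, 0], 0]]}}

```text
time_s: 3.82
eef_pos: [554.5, 195.9, 285.3]
ee_rot: [-2.392, -2.035, 0.002]
wrist_force: [-6.2, -2.1, 8.3]
width: 0.3
grasp_force: 4.4
```

{"api": "arm_command", "payload": {"rows": [[[0, 0, 0.001], 0], [[0, 0, 0.001], 0], [[0, 0, 0], 0]]}}

```text
time_s: 4.2
eef_pos: [554.5, 195.9, 285.1]
ee_rot: [-2.392, -2.035, 0.001]
wrist_force: [-11.5, -3.7, 22.2]
width: 0.3
grasp_force: 10.9
```

Bottomed: the force rose to 22 N at 7 mm travel. I lift clear and move to look at the flange.

{"api": "arm_command", "payload": {"rows": [[[0, 0, -0.015], 0], [[0, 0, -0.06], 0], [[0, 0, -0.06], 0], [[0, 0, -0.03], 0.222], [[0, 0, 0], 0.222], [[0, 0, 0], 0.222], [[0, 0, 0], 0.222], [[0, 0, 0], 0.222], [[0, 0, 0], 0.222], [[0, 0, 0], 0.222], [[0, 0, 0], 0]]}}

```text
time_s: 5.58
eef_pos: [555.2, 196.2, 447.7]
ee_rot: [-3.127, -0.299, -0.003]
wrist_force: [-0.1, -0.5, 0.1]
width: 0.5
grasp_force: 0.0
```

{"api": "arm_command", "payload": {"rows": [[[-0.03, 0.05, 0], 0], [[-0.03, 0.055, 0], 0], [[-0.03, 0.055, 0], 0], [[0, 0.055, 0], 0], [[0, 0, 0], 0], [[0, 0, 0], 0]]}}

```text
time_s: 6.32
eef_pos: [507.1, -31.4, 447.1]
ee_rot: [-3.127, -0.299, -0.001]
wrist_force: [0.4, -0.0, -0.1]
width: 0.4
grasp_force: 0.0
```

```bash
cat >> h.py <<'E'
def look(name):
    o=get_obs();im=snapshot('wrist');cv2.imwrite(f'pics/{name}.png',im[:,:,::-1]);p=(o['eef_pos'],o['ee_rot'])
    np.save(f'pics/{name}.npy',np.array(p));print(o['time_s'],np.round(o['joints'],2),np.round(p[0],1));print(Ro.from_rotvec(p[1]).as_matrix().round(3))
    for nm,lo,hi in [('yel',(20,120,100),(35,255,255)),('green',(50,120,50),(80,255,255))]:
        print(nm,blobs(im,lo,hi,40))
    return im,p
E
python3 - <<'E'
from h import *
look('w2')
im=snapshot('top');print('red',blobs(im,(0,200,120),(4,255,255)))
E
```

```text
6.325 [-0.33  0.18  0.38  1.88 -0.07  1.1  -1.3 ] [507.1 -31.4 447.1]
[[ 0.982  0.189  0.001]
 [ 0.189 -0.982  0.001]
 [ 0.001 -0.    -1.   ]]
yel [([517.8, 56.7], [513, 34, 10, 46, 73]), ([104.7, 112.9], [83, 89, 36, 49, 854]), ([498.8, 144.6], [484, 99, 29, 85, 440]), ([238.0, 183.3], [220, 165, 43, 36, 520])]
green [([350.9, 87.9], [339, 77, 25, 23, 452]), ([71.6, 157.0], [68, 153, 8, 9, 58]), ([483.5, 242.9], [476, 233, 16, 21, 190])]
red [([233.9, 196.1], [229, 191, 11, 11, 98])]
```

View pics/w2.png

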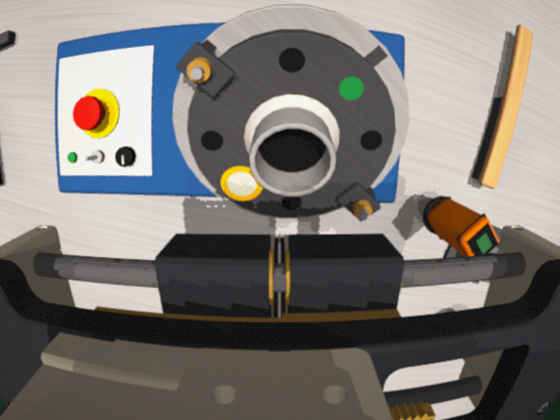

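The wrist view shows the yellow-ringed bright spot at (241,183), partly cut by the pipe, the green dot at (351,88), and bolt holes at (291,60), (371,140) and (212,140). I'll take two more views from either side to triangulate the face.

{"api": "arm_command", "payload": {"rows": [[[-0.02, -0.05, 0], 0], [[-0.02, -0.05, 0], 0], [[-0.02, 0, 0], 0], [[0, 0, 0], 0], [[0, 0, 0], 0]]}}

```text
time_s: 7.05
eef_pos: [429.8, 55.8, 447.0]
ee_rot: [-3.127, -0.297, -0.002]
wrist_force: [0.2, 0.0, 0.3]
width: 0.4
grasp_force: 0.0
```

Run:
```python
from h import *
look('w3')
```

```text
7.05 [-0.49  0.02  0.3   2.03 -0.01  1.08 -1.56] [429.8  55.8 447. ]
[[ 0.982  0.188  0.001]
 [ 0.188 -0.982  0.   ]
 [ 0.001 -0.    -1.   ]]
yel [([181.8, 58.1], [150, 29, 51, 51, 994]), ([359.5, 114.0], [339, 95, 43, 39, 697])]
green [([468.0, 28.8], [459, 19, 19, 21, 311]), ([139.4, 100.6], [135, 96, 10, 10, 83]), ([556.1, 187.1], [551, 178, 9, 20, 115])]
```

{"api": "arm_command", "payload": {"rows": [[[0, 0.06, 0], 0], [[0, 0.06, 0], 0], [[0, 0.06, 0], 0], [[0, 0, 0], 0], [[0, 0, 0], 0]]}}

```text
time_s: 7.72
eef_pos: [463.3, -121.6, 446.3]
ee_rot: [-3.128, -0.294, 0.001]
wrist_force: [0.6, 1.0, -0.1]
width: 0.7
grasp_force: 0.0
```

Run:
```python
from h import *
look('w4')
a=[cv2.imread(f'pics/{n}.png')[0:300,60:460] for n in('w3','w4')]
cv2.imwrite('pics/w34.png',np.hstack(a))
```

```text
7.725 [-0.25  0.12  0.5   1.94 -0.07  1.09 -1.11] [ 463.3 -121.6  446.3]
[[ 0.983  0.186 -0.001]
 [ 0.186 -0.983 -0.   ]
 [-0.001 -0.    -1.   ]]
yel [([460.0, 88.6], [440, 34, 39, 106, 886]), ([52.0, 75.0], [34, 52, 31, 45, 669]), ([146.5, 119.8], [130, 98, 39, 38, 462])]
green [([237.7, 8.3], [226, 0, 25, 19, 404]), ([24.5, 116.7], [22, 113, 6, 8, 43]), ([422.1, 181.1], [412, 169, 21, 25, 303]), ([483.1, 246.5], [480, 240, 8, 14, 84])]
```

View pics/w34.png

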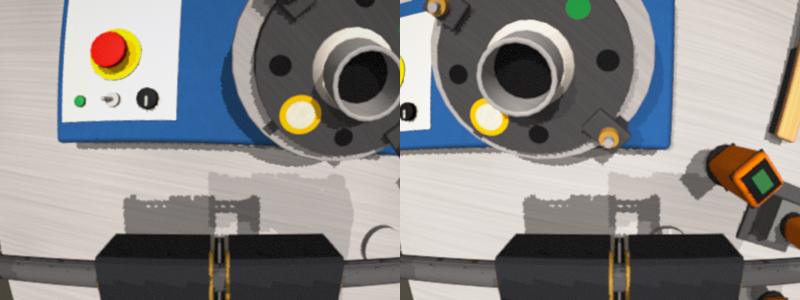

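The left view shows the whole ring at image (360,114), with holes at (340,65) and (403,137). The right view shows the ring at (148,117), slightly cut, with holes at (118,74), (198,134) and (267,60) and green at (238,8).

```bash
cat > m.py <<'E'
from h import *
def im(n): return cv2.imread(f'pics/{n}.png')[:,:,::-1].copy(),np.load(f'pics/{n}.npy')
def dark(I,p,w=13):
    x,y=p;g=cv2.cvtColor(I,cv2.COLOR_RGB2GRAY)[y-w:y+w+1,x-w:x+w+1]
    m=(g<(g.min()*.5+np.median(g[[0,-1]])*.5)).astype(np.uint8)
    n,l,s,c=cv2.connectedComponentsWithStats(m);k=l[w,w];return c[k]+[x-w,y-w],s[k].tolist()
def ring(I,p,w=32):
    x,y=p;h=cv2.cvtColor(I,cv2.COLOR_RGB2HSV)[max(y-w,0):y+w,x-w:x+w]
    m=cv2.inRange(h,(18,110,90),(36,255,255));c=max(cv2.findContours(m,0,1)[0],key=len)
    return np.array(cv2.fitEllipse(cv2.convexHull(c))[0])+[x-w,max(y-w,0)],cv2.fitEllipse(cv2.convexHull(c))[1]
V={n:im(n) for n in('w2','w3','w4')}
def T(d):
    r=[]
    for n,px in d.items(): r.append(ray('wrist',px,V[n][1]))
    x,e=tri(r);return x,np.round(e,1)
P={}
sp={n:ring(V[n][0],p) for n,p in(('w2',(241,183)),('w3',(360,114)),('w4',(148,117)))};print(sp)
P['spot']=T({n:v[0] for n,v in sp.items()});P['spot_23']=T({n:sp[n][0] for n in('w2','w3')})
P['green']=T({'w2':(350.9,87.9),'w3':(468,28.8)})
for k,d in dict(left={'w2':(212,140),'w3':(340,65),'w4':(118,74)},bot={'w3':(403,137),'w4':(198,134)},right={'w2':(371,140),'w4':(267,60)}).items():
    q={n:dark(V[n][0],p) for n,p in d.items()};print(k,q);P[k]=T({n:v[0] for n,v in q.items()})
for k,v in P.items():print(k,v[0].round(1),v[1])
Q=np.array([P[k][0] for k in('spot','green','left','bot','right')]);c=Q.mean(0);n=np.linalg.svd(Q-c)[2][2];n*=np.sign(n[2])
print('n',n.round(3),'tilt',np.degrees(np.arccos(n[2])),'az',np.degrees(np.arctan2(n[1],n[0])),'res',((Q-c)@n).round(1))
C=(P['spot'][0]+P['green'][0])/2;print('C',C.round(1),[round(float(np.linalg.norm(q-C)),1) for q in Q])
E
python3 m.py
```

```text
{'w2': (array([241.11709976, 182.99155807]), (35.620662689208984, 43.091331481933594)), 'w3': (array([359.8731842 , 114.16452789]), (39.54506301879883, 43.30813980102539)), 'w4': (array([148.62223053, 116.65640831]), (35.38105773925781, 41.38878631591797))}
left {'w2': (array([211.46546547, 140.09309309]), [2, 4, 22, 19, 333]), 'w3': (array([339.96205962,  65.100271  ]), [2, 3, 23, 21, 369]), 'w4': (array([117.87636364,  73.98909091]), [4, 4, 19, 19, 275])}
bot {'w3': (array([403.09606987, 136.86899563]), [5, 4, 17, 18, 229]), 'w4': (array([197.17592593, 132.07716049]), [0, 0, 24, 22, 324])}
right {'w2': (array([370.83850932, 139.8757764 ]), [3, 4, 21, 19, 322]), 'w4': (array([267.5164557 ,  59.97468354]), [2, 3, 24, 21, 395])}
spot [517.5   5.  156.2] [0.1 0.2 0.2]
spot_23 [517.6   5.  156.3] [0. 0.]
green [609.  -62.4 195.3] [0. 0.]
left [550.8  32.5 174.5] [0.1 0.1 0.1]
bot [508.9 -39.8 150. ] [0.7 0.7]
right [575.5 -90.  177.2] [0. 0.]
n [-0.426 -0.063  0.903] tilt 25.478939219877883 az -171.58510853057 res [-0.5  0.1  0.2  0.4 -0.2]
C [563.2 -28.7 175.8] [60.1, 60.1, 62.4, 61.1, 62.6]
```

The face normal is (-0.426, -0.063, 0.903), a tilt of 25.5°. All residuals are below 0.7 mm and the radii are about 60 mm. The spot is at (517.5, 5, 156).

The tool can only point down. I will therefore grip the pen lightly and pivot it about the finger-closing line against the stand's hole rim, then grip it firmly at 25.5°. Next I measure the pen's yaw.

{"api": "arm_command", "payload": {"rows": [[[-0.03, 0.05, 0], 0], [[-0.03, 0.05, 0], 0], [[-0.03, 0.045, 0], 0], [[-0.03, 0.045, 0], 0], [[0, 0, 0], 0], [[0, 0, 0], 0]], "gripper": 1}}

```text
time_s: 8.52
eef_pos: [381.5, -329.1, 446.4]
ee_rot: [-3.126, -0.298, -0.0]
wrist_force: [0.1, 0.5, -1.0]
width: 55.9
grasp_force: 0.0
```

Run:
```python
from h import *
im,p=look('w5')
h=cv2.cvtColor(im,cv2.COLOR_RGB2HSV)
m=cv2.inRange(h,(50,120,40),(80,255,255))
for c in cv2.findContours(m,0,1)[0]:
    if cv2.contourArea(c)>80: print('green rect',cv2.minAreaRect(c), onz('wrist',cv2.minAreaRect(c)[0],137,p).round(1))
cv2.imwrite('pics/w5c.png',cv2.resize(im[0:260,150:450,::-1],None,fx=2,fy=2))
```

```text
8.525 [ 0.07  0.19  0.67  1.89 -0.13  1.1  -0.59] [ 381.5 -329.1  446.4]
[[ 0.982  0.189 -0.   ]
 [ 0.189 -0.982  0.001]
 [ 0.    -0.001 -1.   ]]
yel [([8.7, 31.6], [0, 17, 17, 29, 184])]
green [([194.9, 34.2], [190, 29, 12, 11, 47]), ([306.7, 260.5], [296, 259, 22, 4, 86])]
```

View pics/w5c.png

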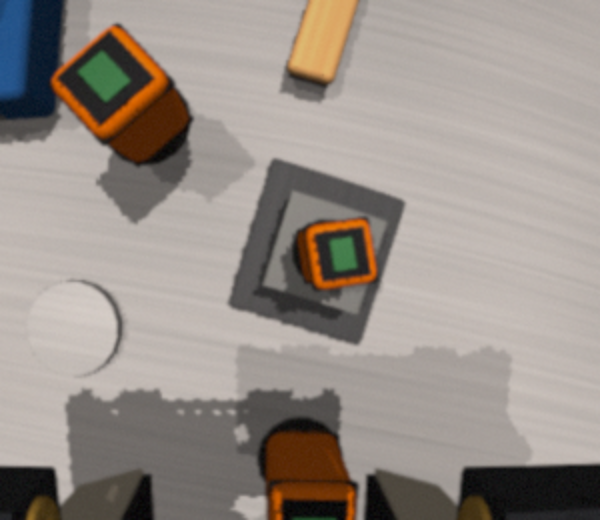

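The crop shows the stand pen's top at crop (342,254), turned about 8°. One larger pen stands below it at crop (305,450) and another at upper left (105,80); both must be kept clear of. I compute the yaw and those positions.

Run:
```python
from h import *
im=cv2.imread('pics/w5.png')[:,:,::-1].copy();p=np.load('pics/w5.npy')
h=cv2.cvtColor(im,cv2.COLOR_RGB2HSV)
# bright orange rim of top face + its inside
m=cv2.inRange(h,(5,200,190),(18,255,255))[80:160,280:360]
for c in cv2.findContours(m,0,1)[0]:
    if cv2.contourArea(c)>100:
        c=c+[280,80];W=np.array([onz('wrist',q[0],137,p)[:2] for q in c],np.float32)
        print(cv2.minAreaRect(W), cv2.minAreaRect(c))
def T(a,b): x,e=tri([ray('top',a),ray('side',b)]);return x.round(1),np.round(e,1)
print('big1',T((425,264.4),(232,294.8)),'big2',T((380.5,205.7),(291.3,254.1)))
```

```text
((452.2228088378906, -351.2607421875), (27.019237518310547, 27.225627899169922), 20.953405380249023) ((320.5000305175781, 125.99999237060547), (30.413814544677734, 30.249412536621094), 80.53767395019531)
big1 (array([ 331.5, -363.4,  164.6]), array([1.2, 1.2])) big2 (array([ 507.4, -240.7,  165.2]), array([1., 1.]))
```

The pen is at (452.2, -351.5) with its sides at 21°. The larger pens are at (331,-363) and (507,-241), about 165 mm tall. Closing with tool y at -69° keeps the hand clear of both.

{"api": "arm_command", "payload": {"rows": [[[0, 0, 0], -0.224], [[0.029, 0.023, 0], 0], [[0.029, 0.023, 0], 0], [[0, 0, 0.03], 0], [[0, 0, 0.03], 0], [[0, 0, 0], 0]]}}

```text
time_s: 9.32
eef_pos: [451.8, -350.0, 384.3]
ee_rot: [-3.084, -0.574, 0.006]
wrist_force: [0.3, 0.2, 0.8]
width: 91.6
grasp_force: 0.0
```

Run:
```python
from h import *
o=get_obs();R=Ro.from_rotvec(o['ee_rot']).as_matrix();print(o['width'],R.round(3))
print('to grasp (tool)',(R.T@(np.array([452.2,-351.7,264])-o['eef_pos'])).round(1))
```

```text
91.61159916208761 [[ 0.933  0.36  -0.004]
 [ 0.36  -0.933  0.004]
 [-0.003 -0.005 -1.   ]]
to grasp (tool) [1.000e-01 2.300e+00 1.202e+02]
```

{"api": "arm_command", "payload": {"rows": [[[0, 0.002, 0.04], 0], [[0, 0, 0.04], 0], [[0, 0, 0.03], 0], [[0, 0, 0.01], 0], [[0, 0, 0], 0]]}}

```text
time_s: 9.95
eef_pos: [452.6, -354.5, 267.4]
ee_rot: [3.089, 0.57, 0.001]
wrist_force: [0.3, -0.1, 0.4]
width: 91.8
grasp_force: 0.0
```

{"api": "arm_command", "payload": {"rows": [[[0, 0, 0], 0], [[0, 0, 0], 0], [[0, 0, 0], 0], [[0, 0, 0], 0], [[0, 0, 0], 0], [[0, 0, 0], 0], [[0, 0, 0], 0], [[0, 0, 0], 0], [[0, 0, 0], 0]], "gripper": -1, "newtons": 8}}

```text
time_s: 11.08
eef_pos: [451.7, -354.5, 266.6]
ee_rot: [-3.089, -0.569, 0.001]
wrist_force: [-0.9, 1.4, 1.2]
width: 30.1
grasp_force: 8.0
```

Gripped at width 30.1 mm, which is the right pen. I lift 20 mm, so the barrel is still in the hole, and pivot it by moving along tool -x.

{"api": "arm_command", "payload": {"rows": [[[0, 0, -0.01], 0], [[0, 0, -0.01], 0], [[0, 0, 0], 0], [[-0.004, 0, 0], 0], [[-0.004, 0, 0], 0], [[-0.004, 0, 0], 0], [[-0.004, 0, 0], 0], [[0, 0, 0], 0]]}}

```text
time_s: 12.08
eef_pos: [436.3, -360.7, 286.6]
ee_rot: [-3.089, -0.568, 0.001]
wrist_force: [0.0, 0.5, -1.3]
width: 30.0
grasp_force: 8.0
```

{"api": "arm_command", "payload": {"rows": [[[-0.004, 0, 0], 0], [[-0.004, 0, 0], 0], [[-0.004, 0, 0], 0], [[-0.004, 0, 0], 0], [[0, 0, 0], 0]]}}

```text
time_s: 12.7
eef_pos: [421.3, -366.4, 286.6]
ee_rot: [-3.089, -0.568, 0.001]
wrist_force: [0.8, 1.1, -1.5]
width: 29.7
grasp_force: 8.0
```

Run:
```python
from h import *
im,p=look('w6')
s=snapshot('side');cv2.imwrite('pics/s6.png',s[:,:,::-1])
a=im[0:300,80:480,::-1];b=cv2.resize(s[240:340,220:340,::-1],(360,300),interpolation=2)
cv2.imwrite('pics/c6.png',np.hstack([a,b]))
```

```text
12.7 [ 0.23  0.51  0.55  1.91 -0.35  0.83 -0.23] [ 421.3 -366.4  286.6]
[[ 0.935  0.355 -0.001]
 [ 0.355 -0.935  0.   ]
 [-0.001 -0.001 -1.   ]]
yel [([287.5, 5.4], [283, 0, 11, 13, 62]), ([298.2, 7.1], [292, 0, 13, 16, 50])]
green [([50.7, 6.2], [39, 0, 28, 19, 295]), ([278.9, 309.7], [266, 303, 27, 15, 385])]
```

View pics/c6.png

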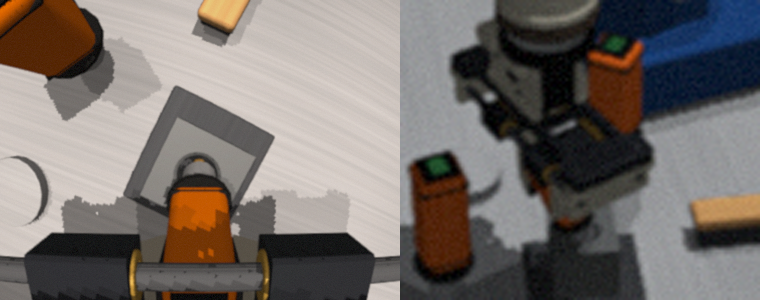

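The pen has pivoted: its barrel tip sits against the hole rim at wrist (279,165) and the grip edge is at about row 188. I measure the tilt from the wrist view.

```bash
cat > tilt.py <<'E'
from h import *
c=camera_info('wrist');H=np.array(c['hand_eye'])
def proj(P):
    q=np.linalg.inv(H)@np.append(P,1);r=np.arctan2(np.hypot(q[0],q[1]),q[2]);k=r/np.hypot(q[0],q[1])
    return np.array([c['cx']+c['fx']*k*q[0],c['cy']+c['fy']*k*q[1]])
def table(L,ths=(22,24,26,28)):
    for th in ths:
        t=np.radians(th);u=np.array([np.sin(t),0,np.cos(t)]);v=np.array([np.cos(t),0,-np.sin(t)]);G=np.array([0,0,159.])
        f=lambda s,r:proj(G+(L-s)*u+r*v)[1].round(1)
        print(th,'gripBot',f(5,15),'gripTop',f(77,15),'guardLow',f(0,19),'guardTop',f(5,19),'barrelEnd+',f(-30,11),'noseEnd+',f(-44,5),'noseEnd-',f(-44,-5))
E
python3 - <<'E'
from tilt import *
table(47.6)
im=cv2.imread('pics/w6.png')
print([(y,im[y,278:282].mean(0).astype(int)[::-1].tolist()) for y in range(150,200,1)])
E
```

```text
22 gripBot 192.8 gripTop 300.8 guardLow 181.7 guardTop 186.6 barrelEnd+ 167.3 noseEnd+ 164.7 noseEnd- 177.1
24 gripBot 191.1 gripTop 303.5 guardLow 179.8 guardTop 185.0 barrelEnd+ 163.9 noseEnd+ 160.8 noseEnd- 173.1
26 gripBot 189.5 gripTop 306.1 guardLow 178.0 guardTop 183.5 barrelEnd+ 160.6 noseEnd+ 156.9 noseEnd- 169.2
28 gripBot 187.9 gripTop 308.6 guardLow 176.2 guardTop 182.0 barrelEnd+ 157.3 noseEnd+ 153.1 noseEnd- 165.2
[(150, [148, 144, 138]), (151, [141, 137, 132]), (152, [121, 118, 114]), (153, [97, 95, 92]), (154, [83, 81, 78]), (155, [61, 59, 57]), (156, [43, 43, 42]), (157, [44, 41, 39]), (158, [75, 58, 41]), (159, [122, 91, 46]), (160, [145, 109, 59]), (161, [142, 120, 97]), (162, [134, 127, 120]), (163, [132, 127, 123]), (164, [132, 127, 124]), (165, [132, 127, 123]), (166, [133, 128, 124]), (167, [133, 129, 124]), (168, [133, 127, 125]), (169, [133, 128, 124]), (170, [133, 128, 125]), (171, [132, 127, 123]), (172, [120, 115, 112]), (173, [82, 79, 76]), (174, [41, 38, 37]), (175, [28, 25, 24]), (176, [27, 27, 25]), (177, [34, 31, 29]), (178, [38, 36, 33]), (179, [37, 34, 31]), (180, [36, 36, 32]), (181, [37, 34, 32]), (182, [36, 34, 31]), (183, [37, 34, 30]), (184, [35, 33, 29]), (185, [34, 32, 31]), (186, [60, 37, 29]), (187, [122, 56, 12]), (188, [169, 77, 3]), (189, [142, 67, 13]), (190, [98, 50, 21]), (191, [137, 65, 16]), (192, [182, 85, 9]), (193, [196, 89, 3]), (194, [197, 90, 2]), (195, [196, 89, 1]), (196, [196, 89, 1]), (197, [196, 89, 2]), (198, [198, 91, 5]), (199, [197, 90, 1])]
```

{"api": "arm_command", "payload": {"rows": [[[0, 0, 0], 0], [[0, 0, 0], 0], [[0, 0, -0.02], 0], [[0, 0, -0.04], 0], [[0, 0, -0.04], 0], [[0, 0, 0], 0], [[0, 0, 0], 0]], "newtons": 25}}

```text
time_s: 13.68
eef_pos: [421.7, -366.0, 387.0]
ee_rot: [-3.09, -0.569, -0.001]
wrist_force: [-0.0, 0.0, -3.3]
width: 29.9
grasp_force: 25.0
```

Run:
```python
from tilt import *
im,p=look('w7');s=snapshot('side');t=snapshot('top')
for n,i in(('s7',s),('t7',t)):cv2.imwrite(f'pics/{n}.png',i[:,:,::-1])
print([(y,im[y,277:283].mean(0).astype(int).tolist()) for y in list(range(148,196))])
print([(y,im[y,277:283].mean(0).astype(int).tolist()) for y in range(285,330,2)])
a=cv2.resize(im[130:330,190:370,::-1],(540,600),interpolation=2)
x,e=None,None
C=camera_info('side');X=np.array(p[0])-[0,0,180];q=np.array(C['R'])@X+C['t'];u=int(C['fx']*q[0]/q[2]+C['cx']);v=int(C['fy']*q[1]/q[2]+C['cy'])
b=cv2.resize(s[v-50:v+50,u-20:u+20,::-1],(240,600),interpolation=2)
print('side crop origin',u-20,v-50)
cv2.imwrite('pics/c7.png',np.hstack([a,b]))
```

```text
13.675 [ 0.17  0.37  0.62  1.83 -0.25  1.02 -0.31] [ 421.7 -366.   387. ]
[[ 0.934  0.356  0.   ]
 [ 0.356 -0.934  0.   ]
 [ 0.001  0.    -1.   ]]
yel [([294.6, 22.8], [282, 0, 28, 45, 159]), ([303.5, 21.4], [290, 0, 27, 48, 116])]
green [([145.8, 42.4], [132, 27, 28, 32, 485]), ([278.9, 309.7], [266, 303, 27, 15, 381])]
[(148, [38, 36, 37]), (149, [41, 39, 39]), (150, [45, 44, 44]), (151, [51, 49, 49]), (152, [62, 61, 60]), (153, [71, 69, 68]), (154, [75, 73, 72]), (155, [81, 79, 78]), (156, [87, 85, 85]), (157, [88, 85, 84]), (158, [98, 88, 79]), (159, [122, 95, 62]), (160, [141, 106, 60]), (161, [136, 114, 89]), (162, [129, 121, 113]), (163, [128, 123, 119]), (164, [128, 123, 120]), (165, [128, 123, 119]), (166, [128, 122, 119]), (167, [128, 123, 119]), (168, [128, 123, 120]), (169, [129, 125, 121]), (170, [129, 125, 121]), (171, [128, 122, 118]), (172, [116, 113, 109]), (173, [84, 81, 78]), (174, [39, 39, 37]), (175, [24, 21, 21]), (176, [27, 25, 23]), (177, [33, 31, 28]), (178, [34, 32, 30]), (179, [34, 32, 28]), (180, [35, 33, 30]), (181, [34, 32, 29]), (182, [34, 31, 29]), (183, [35, 34, 31]), (184, [33, 33, 28]), (185, [29, 30, 27]), (186, [55, 34, 26]), (187, [117, 53, 13]), (188, [161, 73, 3]), (189, [138, 63, 11]), (190, [95, 48, 19]), (191, [133, 65, 18]), (192, [175, 80, 3]), (193, [188, 86, 3]), (194, [189, 86, 0]), (195, [189, 87, 1])]
[(285, [97, 94, 93]), (287, [86, 84, 83]), (289, [81, 81, 80]), (291, [67, 50, 42]), (293, [49, 22, 6]), (295, [7, 8, 9]), (297, [12, 13, 13]), (299, [9, 11, 9]), (301, [11, 11, 12]), (303, [33, 68, 37]), (305, [46, 102, 55]), (307, [48, 105, 58]), (309, [46, 104, 57]), (311, [47, 104, 57]), (313, [46, 104, 56]), (315, [46, 104, 57]), (317, [56, 92, 49]), (319, [72, 55, 24]), (321, [66, 49, 22]), (323, [17, 17, 17]), (325, [16, 15, 16]), (327, [16, 15, 16]), (329, [17, 17, 18])]
side crop origin 249 226
```

View pics/c7.png

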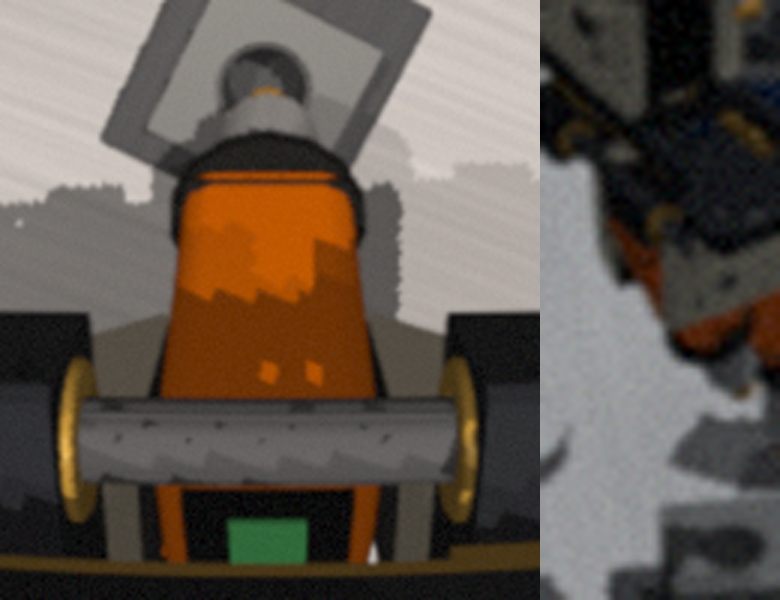

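The nose is out of the stand, with its tip at side (282.7,291), and the pen leans the intended way. I fit the tilt from the wrist edges and cross-check it with the side view.

Run:
```python
from tilt import *
from scipy.optimize import least_squares
obs=[(5,15,186.5),(0,19,173),(-30,11,160.8),(-44,5,158.3)]
def f(x,off=True):
    t,L,gx,gz=x;t=np.radians(t);u=np.array([np.sin(t),0,np.cos(t)]);v=np.array([np.cos(t),0,-np.sin(t)]);G=np.array([gx,0,159.+gz])
    return [proj(G+(L-s)*u+r*v)[1]-y for s,r,y in obs]
for w in(0.3,):
    s=least_squares(lambda x:f(x)+[(x[1]-47.6)*w,(x[2])*w,x[3]*w],[26,47.6,0,0]);print(s.x.round(2),np.round(f(s.x),1))
p=np.load('pics/w7.npy');R=Ro.from_rotvec(p[1]).as_matrix()
def side(px,y=0):
    o,d=ray('side',px);o=R.T@(o-p[0]);d=R.T@d;return (o+d*(y-o[1])/d[1]).round(1)
print('tip on plane',[side(q) for q in((282.7,291.3),(282,292),(283.5,290.5))])
im=cv2.imread('pics/s7.png')
cv2.imwrite('pics/c8.png',cv2.resize(im[235:300,245:305],None,fx=9,fy=9,interpolation=2))
```

```text
[ 2.260e+01  4.878e+01  3.090e+00 -1.000e-02] [-1.   1.4 -0.2 -0. ]
tip on plane [array([ 37.4,   0. , 245.5]), array([ 35.3,   0. , 246.8]), array([ 39.8,   0. , 244.1])]
```

View pics/c8.png

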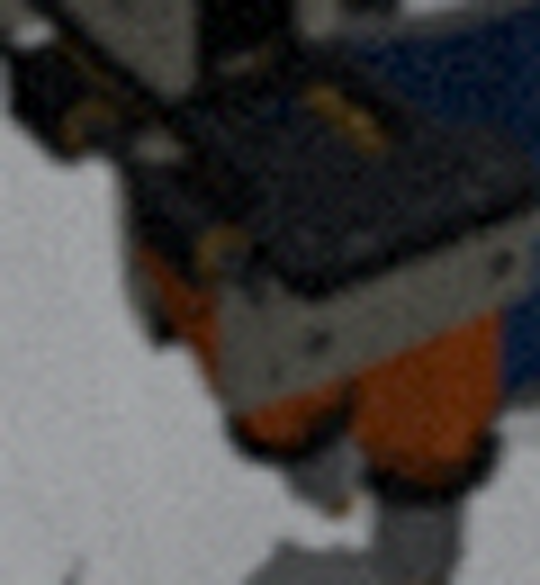

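Run:
```python
from tilt import *
p=np.load('pics/w7.npy');R=Ro.from_rotvec(p[1]).as_matrix()
def side(px,y=0):
    o,d=ray('side',px);o=R.T@(o-p[0]);d=R.T@d;return o+d*(y-o[1])/d[1]
g=cv2.imread('pics/s7.png').astype(float)[:,:,0]
pts=[]
for y in range(273,281):   # blue channel: bench bright, pen dark
    r=g[y,255:280];th=70
    k=np.where((r[:-1]>th)&(r[1:]<=th))[0][0];pts.append((255+k+(r[k]-th)/(r[k]-r[k+1]),y))
print(np.round(pts,1).tolist())
q=np.array(pts);a=np.polyfit(q[:,1],q[:,0],1);print(a,np.round(q[:,0]-np.polyval(a,q[:,1]),2))
A,B=side((np.polyval(a,265),265),-15),side((np.polyval(a,280),280),-15);print(A.round(1),B.round(1),np.degrees(np.arctan2(B[0]-A[0],B[2]-A[2])))
A,B=side((260,262.2)),side((270.8,280.6));print(np.degrees(np.arctan2(B[0]-A[0],B[2]-A[2])))
# orange mask edge
im=cv2.imread('pics/s7.png');m=cv2.inRange(cv2.cvtColor(im,cv2.COLOR_BGR2HSV),(3,150,40),(18,255,255))
e=[(np.where(m[y,250:290])[0][0]+250,y) for y in range(263,283) if m[y,250:290].any()];print([tuple(map(int,t)) for t in e])
# brass tip
ms=cv2.inRange(cv2.cvtColor(im,cv2.COLOR_BGR2HSV),(8,70,50),(28,255,255))[285:296,276:290];print(np.argwhere(ms)[:,::-1].tolist())
```

```text
[[265.2, 273.0], [266.2, 274.0], [266.7, 275.0], [267.1, 276.0], [267.7, 277.0], [268.3, 278.0], [269.3, 279.0], [269.9, 280.0]]
[ 0.63581714 91.74333246] [-0.12  0.22  0.11 -0.08 -0.16 -0.21  0.15  0.08]
[-15.7 -15.  150. ] [  9.8 -15.  207.1] 24.07344882697174
22.738710706408597
[(261, 263), (261, 264), (262, 265), (262, 266), (263, 267), (263, 268), (263, 269), (264, 270), (264, 271), (266, 272), (267, 273), (267, 274), (268, 275), (285, 276), (282, 277), (280, 278), (276, 279), (274, 280), (272, 281), (272, 282)]
[[10, 0], [11, 0], [12, 0], [13, 0], [11, 1], [13, 1], [7, 5], [6, 6], [7, 6]]
```

Four estimates put the tilt at about 23.3° against the 25.5° needed. I dip it back and pivot about 3 mm further.

{"api": "arm_command", "payload": {"rows": [[[0.001, 0, 0.04], 0], [[0, 0, 0.04], 0], [[0, 0, 0.02], 0], [[0, 0, 0], 0], [[0, 0, 0], 0]]}}

```text
time_s: 14.45
eef_pos: [423.0, -366.4, 287.6]
ee_rot: [3.089, 0.568, 0.001]
wrist_force: [-0.9, 1.4, -2.3]
width: 30.1
grasp_force: 25.0
```

{"api": "arm_command", "payload": {"rows": [[[0, 0, 0], 0], [[0, 0, 0], 0], [[-0.002, 0, 0], 0], [[-0.002, 0, 0], 0], [[-0.0007, 0, 0], 0], [[0, 0, 0], 0], [[0, 0, 0], 0]], "newtons": 8}}

```text
time_s: 15.32
eef_pos: [418.8, -367.5, 286.8]
ee_rot: [3.089, 0.569, 0.001]
wrist_force: [2.4, 0.1, -0.7]
width: 29.6
grasp_force: 8.0
```

{"api": "arm_command", "payload": {"rows": [[[0, 0, 0], 0], [[0, 0, 0], 0], [[0, 0, -0.02], 0], [[0, 0, -0.04], 0], [[0, 0, -0.04], 0], [[0, 0, 0], 0], [[0, 0, 0], 0]], "newtons": 25}}

```text
time_s: 16.2
eef_pos: [417.7, -367.2, 385.7]
ee_rot: [-3.088, -0.568, 0.002]
wrist_force: [-0.6, 0.2, -2.5]
width: 29.8
grasp_force: 25.0
```

```bash
cat > meas.py <<'E'
from tilt import *
from scipy.optimize import least_squares
def edges(im):
    I=im[:,277:283].mean(1).astype(float);r,g,b=I.T
    def cross(ch,lo,hi,th,up):
        for y in range(lo,hi):
            a,c=ch[y],ch[y+1]
            if (a<th<=c) if up else (a>=th>c): return y+(th-a)/(c-a)
    gl=cross(r,163,182,80,False); gb=cross(r-b,180,196,50,True); y=155
    sat=r-b; k=[i for i in range(150,168) if sat[i]>35]
    return gl,gb,k[0]-.5,k[-1]+.5
def fit(im):
    e=edges(im);obs=[(5,15,e[1]),(0,19,e[0]),(-30,11,e[3]),(-44,5,e[2])]
    def f(x):
        t,L,gx=x;t=np.radians(t);u=np.array([np.sin(t),0,np.cos(t)]);v=np.array([np.cos(t),0,-np.sin(t)]);G=np.array([gx,0,159.])
        return [proj(G+(L-s)*u+r*v)[1]-y for s,r,y in obs]
    s=least_squares(lambda x:f(x)+[(x[1]-47.6)*.3,x[2]*.3],[26,47.6,0]);return np.round(e,1),s.x.round(2)
E
python3 - <<'E'
from meas import *
print('old',fit(cv2.imread('pics/w7.png')[:,:,::-1]))
im,p=look('w9');s=snapshot('side');cv2.imwrite('pics/s9.png',s[:,:,::-1])
print('new',fit(im))
R=Ro.from_rotvec(p[1]).as_matrix()
def side(px,y=0):
    o,d=ray('side',px);o=R.T@(o-p[0]);d=R.T@d;return o+d*(y-o[1])/d[1]
g=s.astype(float)[:,:,2];pts=[]
for y in range(273,281):
    r=g[y,252:280];th=70
    k=np.where((r[:-1]>th)&(r[1:]<=th))[0][0];pts.append((252+k+(r[k]-th)/(r[k]-r[k+1]),y))
q=np.array(pts);a=np.polyfit(q[:,1],q[:,0],1);print(a,np.round(q[:,0]-np.polyval(a,q[:,1]),2))
A,B=side((np.polyval(a,265),265),-15),side((np.polyval(a,280),280),-15);print(np.degrees(np.arctan2(B[0]-A[0],B[2]-A[2])))
ms=cv2.inRange(cv2.cvtColor(s,cv2.COLOR_RGB2HSV),(8,70,50),(28,255,255))[285:298,274:292];print((np.argwhere(ms)[:,::-1]+[274,285]).tolist())
E
```

```text
old (array([173.1, 186.3, 158.5, 161.5]), array([22.23, 48.98,  3.18]))
16.2 [ 0.17  0.37  0.63  1.84 -0.25  1.02 -0.31] [ 417.7 -367.2  385.7]
[[ 0.935  0.356 -0.002]
 [ 0.356 -0.935  0.001]
 [-0.001 -0.002 -1.   ]]
yel [([294.2, 20.1], [283, 0, 25, 40, 137]), ([303.1, 18.9], [291, 0, 24, 42, 101])]
green [([146.0, 35.4], [132, 20, 28, 32, 491]), ([278.8, 310.2], [266, 304, 27, 14, 360])]
new (array([171. , 184.5, 154.5, 158.5]), array([24.06, 49.1 ,  3.22]))
[ 0.96664305 -1.80842116] [-2.29  1.46  1.07  0.58  0.07 -0.23 -0.15 -0.51]
31.756991376484777
[[285, 285], [286, 285], [287, 285], [288, 285], [289, 285], [290, 285], [291, 285], [288, 286], [289, 286], [290, 286], [291, 286], [290, 287], [291, 287], [282, 291]]
```

The edges moved by about +1.9°, so the tilt is now about 25.2° with the nose tip at tool (41.5, 0, 244), consistent in both views. I lift, turn to the flange's azimuth and go above the spot.

{"api": "arm_command", "payload": {"rows": [[[0, 0, -0.045], 0], [[0, 0, -0.045], 0], [[0, 0, 0], 0.138], [[0, 0, 0], 0.138], [[0.0147, -0.05, 0], 0], [[0.0147, -0.05, 0], 0], [[0.0147, -0.05, 0], 0], [[0.0147, -0.05, 0], 0], [[0.0147, -0.05, 0], 0], [[0.0147, -0.05, 0], 0], [[0.0147, -0.05, 0], 0], [[0, 0, 0], 0]]}}

```text
time_s: 17.8
eef_pos: [468.9, -1.4, 475.1]
ee_rot: [-3.131, -0.244, 0.005]
wrist_force: [-0.4, -1.3, -1.6]
width: 30.0
grasp_force: 25.0
```

Run:
```python
from meas import *
im,p=look('w10');print(fit(im))
R=Ro.from_rotvec(p[1]).as_matrix();n=np.array([-.426,-.063,.903]);S=np.array([517.5,5,156.2])
print('yaw',np.degrees(np.arctan2(R[1,0],R[0,0])))
tip=p[0]+R@[41.5,0,244];print('tip',tip.round(1),'move to S+20n',(R.T@(S+20*n-tip)).round(1))
h=cv2.cvtColor(im,cv2.COLOR_RGB2HSV)
print('spot predicted px',proj(R.T@(S-p[0])).round(1))
```

```text
17.8 [-0.46  0.07  0.43  1.92 -0.03  1.16 -1.43] [468.9  -1.4 475.1]
[[ 0.988  0.155 -0.003]
 [ 0.155 -0.988  0.001]
 [-0.003 -0.001 -1.   ]]
yel [([518.6, 35.8], [516, 16, 6, 40, 56]), ([138.1, 90.3], [113, 66, 40, 47, 806]), ([505.8, 116.3], [495, 78, 21, 74, 394]), ([282.1, 140.9], [262, 125, 41, 34, 553])]
green [([381.8, 51.4], [372, 42, 21, 20, 340]), ([103.6, 133.0], [100, 129, 8, 9, 59]), ([501.4, 196.8], [495, 187, 14, 20, 162]), ([279.0, 310.1], [266, 304, 27, 14, 356])]
(array([171.3, 184.4, 152.5, 158.5]), array([25.22, 48.96,  2.3 ]))
yaw 8.920921440656882
tip [509.1   5.2 231. ] move to S+20n [-0.2  1.5 56.7]
spot predicted px [282.2 142. ]
```

{"api": "arm_command", "payload": {"rows": [[[0, 0.0015, 0.03], 0], [[0, 0, 0.027], 0], [[0, 0, 0], 0], [[0.0022, 0, 0.0045], 0], [[0.0022, 0, 0.0045], 0], [[0, 0, 0], 0], [[0, 0, 0], 0]]}}

```text
time_s: 18.73
eef_pos: [473.6, -7.0, 411.0]
ee_rot: [-3.133, -0.231, -0.001]
wrist_force: [-1.0, -0.2, -1.8]
width: 29.9
grasp_force: 25.0
```

Run:
```python
from meas import *
o=get_obs();im,p=look('w11');print(np.round(o['wrist_force'],2),fit(im))
R=Ro.from_rotvec(p[1]).as_matrix();n=np.array([-.426,-.063,.903]);S=np.array([517.5,5,156.2])
tip=p[0]+R@[41.5,0,244];print('tip',tip.round(1),'to S',(R.T@(S-tip)).round(1),'h',(tip-S)@n)
print('spot px',proj(R.T@(S-p[0])).round(1))
s=snapshot('side')
a=cv2.resize(im[90:250,190:370,::-1],(540,480),interpolation=2);b=cv2.resize(s[170:250,250:293,::-1],(258,480),interpolation=2)
cv2.imwrite('pics/c11.png',np.hstack([a,b]))
```

```text
18.725 [-0.44  0.15  0.44  2.   -0.08  1.01 -1.39] [473.6  -7.  411. ]
[[ 0.989  0.147  0.   ]
 [ 0.147 -0.989  0.   ]
 [ 0.    -0.    -1.   ]]
yel [([107.6, 92.6], [81, 65, 43, 55, 1071]), ([522.8, 136.9], [519, 121, 9, 33, 40]), ([271.8, 147.7], [249, 132, 50, 41, 704])]
green [([400.5, 36.9], [388, 24, 26, 27, 563]), ([71.1, 142.8], [67, 138, 9, 11, 77]), ([534.0, 215.5], [527, 204, 15, 24, 203]), ([278.9, 310.2], [266, 304, 27, 14, 361])]
[-1.01 -0.16 -1.8 ] (array([171.3, 184.5, 154.5, 158.5]), array([24.12, 49.  ,  2.88]))
tip [514.8  -0.9 167.1] to S [ 3.6 -5.5 10.9] h 11.34540579742698
spot px [273.3 153.7]
```

View pics/c11.png

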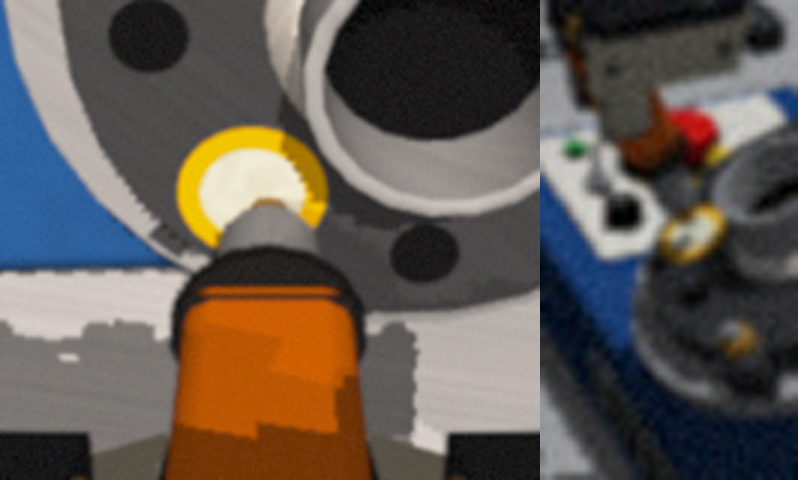

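The view shows the nose heading for the lower right of the bright disc, with the spot centre at wrist (274,152) and the pen axis at column 279. A sideways correction is needed, and I check its size.

Run:
```python
from meas import *
p=np.load('pics/w11.npy');R=Ro.from_rotvec(p[1]).as_matrix();S=np.array([517.5,5,156.2]);n=np.array([-.426,-.063,.903])
im=cv2.imread('pics/w11.png')[:,:,::-1].copy()
from m import ring
print(np.round(H,5).tolist()); q=R.T@(S-p[0]);print(q,proj(q))
print(ring(im,(274,152)))
for cx in ((274,152),):
    o,d=ray('wrist',cx,p);X=o+d*((S-o)@n)/(d@n);print('spot now',X.round(1),(R.T@(X-p[0])).round(1))
h=cv2.cvtColor(im,cv2.COLOR_RGB2HSV)
# pen axis column: orange / guard / nose
m=cv2.inRange(h,(3,180,60),(18,255,255))
for y in(190,200,215,225):
    w=np.where(m[y,230:330])[0]+230;print(y,w.min(),w.max(),(w.min()+w.max())/2)
g=im.astype(int).max(2)
for y in(172,175,180):
    w=np.where(g[y,240:330]<60)[0]+240;print('guard',y,w.min(),w.max(),(w.min()+w.max())/2)
for t in((41.5,0,244),(41.5,1,244),(15,0,190)):print(t,proj(np.array(t,float)))
```

```text
{'w2': (array([241.11709976, 182.99155807]), (35.620662689208984, 43.091331481933594)), 'w3': (array([359.8731842 , 114.16452789]), (39.54506301879883, 43.30813980102539)), 'w4': (array([148.62223053, 116.65640831]), (35.38105773925781, 41.38878631591797))}
left {'w2': (array([211.46546547, 140.09309309]), [2, 4, 22, 19, 333]), 'w3': (array([339.96205962,  65.100271  ]), [2, 3, 23, 21, 369]), 'w4': (array([117.87636364,  73.98909091]), [4, 4, 19, 19, 275])}
bot {'w3': (array([403.09606987, 136.86899563]), [5, 4, 17, 18, 229]), 'w4': (array([197.17592593, 132.07716049]), [0, 0, 24, 22, 324])}
right {'w2': (array([370.83850932, 139.8757764 ]), [3, 4, 21, 19, 322]), 'w4': (array([267.5164557 ,  59.97468354]), [2, 3, 24, 21, 395])}
spot [517.4   5.  156.2] [0.1 0.2 0.2]
spot_23 [517.6   5.  156.3] [0. 0.]
green [608.9 -62.4 195.3] [0. 0.]
left [550.7  32.5 174.5] [0.1 0.1 0.1]
bot [508.9 -39.8 150. ] [0.7 0.7]
right [575.4 -90.  177.2] [0. 0.]
n [-0.426 -0.063  0.903] tilt 25.477445492879337 az -171.58728852679832 res [-0.5  0.1  0.2  0.4 -0.2]
C [563.2 -28.7 175.8] [60.1, 60.1, 62.4, 61.1, 62.6]
[[0.0005, -0.96806, -0.25072, 67.07224], [1.0, 0.00063, -0.00044, -1.25175], [0.00058, -0.25072, 0.96806, 19.95152], [0.0, 0.0, 0.0, 1.0]]
[ 45.07543455  -5.46107554 254.85993472] [273.32084426 153.71580767]
(array([273.46559334, 153.27880859]), (43.80873489379883, 51.153114318847656))
spot now [518.9   4.7 156.8] [ 46.4  -5.  254.2]
190 258 300 279.0
200 250 308 279.0
215 250 308 279.0
225 249 309 279.0
guard 172 276 329 302.5
guard 175 261 329 295.0
guard 180 257 329 293.0
(41.5, 0, 244) [280.95393639 160.30950244]
(41.5, 1, 244) [282.40062644 160.31143112]
(15, 0, 190) [281.39574571 219.98455306]
```

The pen axis and ring centre differ by 5.5 px, about 4 mm sideways. I correct that and advance 7 mm along the normal.

{"api": "arm_command", "payload": {"rows": [[[-0.001, -0.002, 0], 0], [[0, -0.002, 0], 0], [[0.001, 0, 0.002], 0], [[0.001, 0, 0.002], 0], [[0.001, 0, 0.0022], 0], [[0, 0, 0], 0], [[0, 0, 0], 0], [[0, 0, 0], 0]]}}

```text
time_s: 19.82
eef_pos: [474.9, -2.8, 404.5]
ee_rot: [-3.133, -0.231, -0.0]
wrist_force: [-0.9, 0.5, -2.8]
width: 30.0
grasp_force: 25.0
```

Run:
```python
from meas import *
o=get_obs();im,p=look('w12');print(np.round(o['wrist_force'],2),fit(im))
x,y,w=278,150,34
h=cv2.cvtColor(im,cv2.COLOR_RGB2HSV)[y-w:y+w,x-w:x+w]
m=cv2.inRange(h,(22,110,90),(36,255,255));c=max(cv2.findContours(m,0,1)[0],key=len);e=cv2.fitEllipse(cv2.convexHull(c));print(np.array(e[0])+[x-w,y-w],e[1],np.array(cv2.boundingRect(c))+[x-w,y-w,0,0])
R=Ro.from_rotvec(p[1]).as_matrix();n=np.array([-.426,-.063,.903]);S=np.array([517.5,5,156.2])
tip=p[0]+R@[41.5,0,244];print('to S',(R.T@(S-tip)).round(1),'h',(tip-S)@n)
```

```text
19.825 [-0.44  0.16  0.43  2.   -0.08  1.   -1.39] [474.9  -2.8 404.5]
[[ 0.989  0.147  0.   ]
 [ 0.147 -0.989  0.   ]
 [ 0.    -0.    -1.   ]]
yel [([107.9, 93.3], [82, 65, 42, 56, 1107]), ([278.4, 150.4], [253, 135, 52, 38, 733])]
green [([410.2, 37.8], [397, 24, 27, 28, 585]), ([70.8, 144.8], [66, 140, 10, 11, 82]), ([540.8, 219.1], [534, 208, 15, 23, 201]), ([279.0, 310.2], [266, 304, 27, 14, 357])]
[-0.87  0.52 -2.79] (array([171.2, 184.4, 154.5, 158.5]), array([24.1 , 49.  ,  2.91]))
[278.90378189 156.62257767] (42.62150955200195, 50.646121978759766) [254 136  51  36]
to S [ 1.8 -1.5  4.3] h 4.69805077984176
```

{"api": "arm_command", "payload": {"rows": [[[0.00086, 0, 0.0018], 0], [[0.00043, 0, 0.0009], 0], [[0, 0, 0], 0], [[0, 0, 0], 0]]}}

```text
time_s: 20.38
eef_pos: [476.2, -2.6, 401.8]
ee_rot: [3.133, 0.231, -0.0]
wrist_force: [0.2, 0.4, -2.6]
width: 29.9
grasp_force: 25.0
```

```bash
cat > f.py <<'E'
from meas import *
F=[];P=[];N=[]
n=np.array([-.426,-.063,.903]);S=np.array([517.5,5,156.2])
for i in range(6):
    im=snapshot('wrist');o=get_obs();F.append(o['wrist_force']);P.append(o['eef_pos']);N.append(edges(im))
R=Ro.from_rotvec(o['ee_rot']).as_matrix();P=np.mean(P,0);F=np.mean(F,0);tip=P+R@[41.5,0,244]
print(o['time_s'],'F',F.round(2),'F.n',round(F@n,2),'P',P.round(2),'h',round((tip-S)@n,2),'toS',(R.T@(S-tip)).round(1),'edges',np.mean(N,0).round(2))
cv2.imwrite(f"pics/f{int(o['time_s']*100)}.png",im[:,:,::-1])
E
python3 f.py
```

```text
20.675 F [-0.04  0.02 -2.04] F.n -1.82 P [476.16  -2.59 401.83] h 1.69 toS [ 0.5 -1.4  1.6] edges [171.16 184.46 154.5  158.5 ]
```

{"api": "arm_command", "payload": {"rows": [[[0.00043, 0, 0.0009], 0], [[0.00043, 0, 0.0009], 0], [[0, 0, 0], 0], [[0, 0, 0], 0]]}}

```text
time_s: 21.18
eef_pos: [477.0, -2.5, 400.0]
ee_rot: [-3.133, -0.231, 0.0]
wrist_force: [0.3, -0.1, -1.5]
width: 30.0
grasp_force: 25.0
```

```bash
python3 f.py
```

```text
21.475 F [-0.1   0.18 -1.36] F.n -1.2 P [477.    -2.46 400.02] h -0.31 toS [-0.3 -1.4 -0.2] edges [171.28 184.46 154.5  158.5 ]
```

{"api": "arm_command", "payload": {"rows": [[[0.00043, 0, 0.0009], 0], [[0.00043, 0, 0.0009], 0], [[0, 0, 0], 0], [[0, 0, 0], 0]]}}

```text
time_s: 21.98
eef_pos: [477.8, -2.3, 398.2]
ee_rot: [-3.133, -0.231, 0.0]
wrist_force: [-1.3, -0.2, -0.8]
width: 29.7
grasp_force: 25.0
```

```bash
python3 f.py
```

```text
22.275 F [-0.73 -0.11 -0.85] F.n -0.45 P [477.81  -2.33 398.2 ] h -2.3 toS [-1.2 -1.4 -2. ] edges [171.21 184.46 155.5  158.5 ]
```

Contact has begun: F·n rose by about 1.3 N, so the nose has started to sink. I advance another 2 mm, then measure.

{"api": "arm_command", "payload": {"rows": [[[0.00043, 0, 0.0009], 0], [[0.00043, 0, 0.0009], 0], [[0, 0, 0], 0], [[0, 0, 0], 0]]}}

```text
time_s: 22.78
eef_pos: [478.7, -2.2, 396.4]
ee_rot: [-3.133, -0.231, 0.0]
wrist_force: [-2.3, -0.5, -0.3]
width: 29.8
grasp_force: 25.0
```

```bash
python3 f.py
```

```text
Traceback (most recent call last):
  File "f.py", line 5, in <module>
    im=snapshot('wrist');o=get_obs();F.append(o['wrist_force']);P.append(o['eef_pos']);N.append(edges(im))
                                                                                                ~~~~~^^^^
  File "meas.py", line 11, in edges
    return gl,gb,k[0]-.5,k[-1]+.5
                 ~^^^
IndexError: list index out of range
```

{"api": "arm_command", "payload": {"rows": [[[0.00043, 0, 0.0009], 0], [[0.00043, 0, 0.0009], 0], [[0, 0, 0], 0], [[0, 0, 0], 0]]}}

```text
time_s: 23.32
eef_pos: [479.5, -2.1, 394.6]
ee_rot: [-3.133, -0.231, 0.001]
wrist_force: [-1.6, -0.2, 1.1]
width: 30.0
grasp_force: 25.0
```

```bash
sed -i 's/range(6)/range(12)/' f.py; python3 f.py; ls -t pics/f*.png|head -1
python3 - <<'E'
import cv2,glob,numpy as np
n=sorted(glob.glob('pics/f2*.png'))
cv2.imwrite('pics/c13.png',np.hstack([cv2.resize(cv2.imread(q)[110:200,230:330],(390,351),interpolation=2) for q in(n[0],n[-1])]))
E
```

```text
23.925 F [-2.61 -0.25  0.42] F.n 1.51 P [479.47  -2.09 394.55] h -6.3 toS [-2.8 -1.4 -5.7] edges [171.29 184.5  149.5  153.5 ]
pics/f2392.png
```

View pics/c13.png

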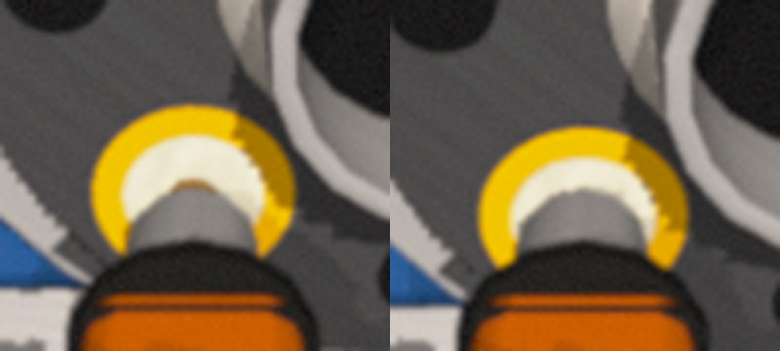

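The nose sits about 1 mm from the ring centre with margin all round. The axial push is about 3.2 N, so the nose is about half sunk. The guard rows have not moved, so the pen has not turned in the grip. I hand it in.

```bash
python3 -c "
from rig import *
print(sign_off())"
```

```text
the job is handed in; nothing more can be done
None
```

I pushed the stop button fully down, then set the pen's nose on the ringed spot, about 1 mm from its centre, square to the face to within about 1° and pressed at about 3 N (about half sunk); I handed in at about 24 s with the pen still gripped, but `sign_off` gave no verdict.

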